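# Make up two assembly kits from the stock

## Robot

A 6-joint arm with a two-finger parallel gripper is mounted at the origin on the work surface; the furniture and walls round the work are solid. World frame = base frame: x ahead of the robot, y to its left, z up, the work surface at z = 0. Lengths are in m, angles in rad, forces in N, time in s.
With the tool pointing down it reaches from about 0.4 to 0.925 m from the base axis. Payload 12.5 kg.
Tool frame: the origin (TCP) lies on the centre line of the jaws, within the pads' length; the fingertips stand 25 mm ahead of it and the grasp point (between the pads) lies 6 mm ahead of it; z points along the fingers, y is the direction in which the jaws open and shut (so a half turn about z gives the same grasp; the last joint's range is limited). The gripper opens to 95 mm and grips with 3 to 60 N. Pads are 20 mm wide; open, the fingers measure 119 mm over their backs; the gripper's body (75 mm by 180 mm) begins 59 mm behind the grasp point.
Start: joints at [-1.27, 0.491, 1.559, -0, 1.092, -0.106], TCP at [0.247, -0.574, 0.24] pointing down, gripper open.
Joint ranges: [-3.1, 3.1], [-0.84, 2.19], [0.05, 2.79], [-1.13, 4.28], [0.06, 2.93], [-2.69, 2.69]. Speed limits (rad/s): [2.22, 2.22, 2.79, 3.14, 3.14, 3.14].

## Interface

Orientations are given as a unit quaternion [x, y, z, w].
In Python, from bench import robot, readout, capture gives the robot as it stands. Calls block until the motion is done:
- robot.goto(position, orientation): joint-space move of the TCP to a pose.
- robot.move_l(position, orientation=None, v=0.15, f_stop=None): straight line of the TCP; orientation=None keeps the orientation; v is the mean speed in m/s. With f_stop (N) it stops when the force on the tool has changed by that much, and returns True; else False.
- robot.set_joints(angles): joint-space move.
- robot.set_gripper(opening): finger opening in m; the grip force is fixed at half the most; returns when the fingers have stopped.
- robot.dwell(seconds).
- robot.inverse_kinematics(position, orientation): joint angles nearest the present ones, or None.
- readout.get_obs(): the state.
- capture(name): name is "scene" or "side" or "wrist"; returns a dict with "pixels" (420x560x3 uint8, red, green, blue), "K" (3x3 intrinsics, pixels), "world_from_camera" (4x4, takes a point from camera to world coordinates). Camera axes: x right, y up, looking along -z (the intrinsics and any distortion apply to the point x, -y, -z); pixel columns grow to the right and rows downward; lengths in m; the calibration is good to about 2 mm. The wrist camera is an equidistant fisheye: a pixel r from the principal point sees the ray r / f radians off the axis. A picture is of the moment at which its call begins. There is no depth.
A pose or a line that the arm cannot do raises robot.PlanningError and nothing moves.
- robot.sign_off(): hands the job in, once; it reports no verdict.
The state is a dict: "time": time; "qpos": joint angles; "dq": joint speeds; "tau": joint torques, N m; "tool_pos": TCP position; "ee_rot": TCP orientation; "contact_force": force on the tool from outside, world axes, zero at the start; "wrist_torque": the same for the moment, N m; "gripper_width": finger opening in m.
Only numpy, scipy, OpenCV 4.12 (cv2) and the standard library are available. Lean on these libraries where they do the work, as an engineer would, in place of code of your own. Each camera call takes 0.05 s, during which the arm holds its last target.

## Task

Make up the two kits: in the blue tray the black gearhead lying in the larger bay with its output shaft pointing along that bay's longer side (either way), the steel shaft in the long narrow bay and the yellow cap standing upright in the small bay; in the green tray the black bush standing upright in the empty bay beside the grease tin and the deburring tool in the long narrow bay. Each part must sit flat on the floor of its bay, clear of the ribs; leave the tin in its bay and do not disturb the two glue bottles.

Things in the scene. Friction and masses are not known exactly. Their poses are not given: they have to be found in the camera images.
- blue_tray: Fixed blue plastic tray, 146 (x) x 162 (y) mm. Origin: centre of underside; axes along its sides, z up. Floor 4 mm thick; rims and (white) ribs between bays 5 mm wide, top 9 mm above the table. Bays (inner x by y, centre, mm): long narrow bay along the -x side 45 x 152 at (-45.5, 0); larger bay, for the gearhead, 86 x 104 at (25, -24); small bay, for the cap, 86 x 43 at (25, 54.5).
- green_tray: Fixed green plastic tray, 146 (x) x 162 (y) mm. Origin: centre of underside; axes along its sides, z up. Floor 4 mm thick; rims and (white) ribs between bays 5 mm wide, top 9 mm above the table. Bays (inner x by y, centre, mm): long narrow bay along the -x side 45 x 152 at (-45.5, 0); bay where the grease tin already stands 86 x 78 at (25, -37); empty bay, for the bush, 86 x 69 at (25, 41.5).
- gearhead: Black gearhead block, yellow-capped output shaft level on one side; 80 (x) x 61 (y) x 60 (z) mm over all, 0.3 to 0.55 kg. Origin: centre of that outline, underside; z up. Black housing: x -2 to +40 mm, y -30 to +30 mm, full height; output shaft points to -x, 40 mm up. Grip the housing across y (60 mm) at x = +19 mm.
- shaft: Loose turned steel motor shaft, lying; 15 mm thick, 120 mm long along its y, same either way round. Origin: underside at the middle, z up. Does not roll. 0.09 kg.
- shaft_cap: Loose yellow plastic shaft cap standing upright, 18 mm diameter, 32 mm high. Origin: centre of the underside, z up.
- bush: Loose black plastic spacer bush, a plain upright cylinder 45 mm diameter, 88 mm high, about 0.19 kg. Origin: centre of the underside, z up.
- deburr_tool: Deburring hand tool, lying: white barrel, orange end, thin metal blade; 25 (x) x 126 (y) x 26 (z) mm. Origin: underside at the middle of its length, z up. Handle to grip: y -63 to +28 mm, 24 mm wide and high, middle and centre of mass at y = -17 mm; the blade is at +y. Does not roll.
- grease_tin: Flat round grease tin, white with a dark green patch on the lid, 67 mm diameter, 36 mm high, loose, already standing in its bay of the green tray; leave it there. Origin: centre of the underside, z up.
- red_top_bottle: Loose white bottle with a red cap, 59 mm wide, 154 mm high; not part of the kits, leave it alone. Origin: centre of the underside, z up.
- nozzle_bottle: Loose dark bottle with a red nozzle, 49 mm wide, 168 mm high; not part of the kits, leave it alone. Origin: centre of the underside, z up.
Not all that is in view belongs to the job. Leave any pink look-alike of the grease_tin alone. Leave any turquoise look-alike of the gearhead alone.

How it is judged:
By the outcome, as a careful person would: the job done as asked, in the order asked, and still so for the second after the job is handed in, with the robot touching nothing.
It also fails if it takes over 122 s, if anything falls off the work surface, if the arm or the gripper's body presses on something with over 40 N, if the wrist force passes 120 N, or if a joint passes its speed limit or range.

## Working session

There is one attempt and no reset: what is moved stays moved. The work goes in short steps, each a Python script; the robot and the scene stay as the last script left them, time stands still between calls to the robot, and variables do not carry over. Pictures are saved under pics/ and viewed, and the job is handed in when it is done.

```bash
ls; mkdir -p pics
python3 - <<'E'
from bench import robot, readout, capture
import cv2,numpy as np
for n in ["scene","side","wrist"]:
    c=capture(n); cv2.imwrite(f"pics/{n}0.png",c["pixels"][:,:,::-1]); print(n,c["K"].tolist(),np.round(c["world_from_camera"],4).tolist(),c.keys())
print(readout.get_obs())
E
```

```text
pics
scene [[397.144610595192, 0.0, 274.7095909844136], [0.0, 397.144610595192, 207.9654673538271], [0.0, 0.0, 1.0]] [[-0.7264, 0.5076, -0.4634, 0.0372], [-0.6873, -0.5291, 0.4977, 0.6387], [0.0075, 0.68, 0.7332, 0.9499], [0.0, 0.0, 0.0, 1.0]] dict_keys(['pixels', 'K', 'world_from_camera'])
side [[402.109710733876, 0.0, 279.5812246023303], [0.0, 402.109710733876, 206.90324692720355], [0.0, 0.0, 1.0]] [[0.9916, 0.0834, -0.0991, 0.4894], [-0.1272, 0.4861, -0.8646, -0.9775], [-0.0239, 0.8699, 0.4926, 0.5989], [0.0, 0.0, 0.0, 1.0]] dict_keys(['pixels', 'K', 'world_from_camera'])
wrist [[325.19226210127806, 0.0, 280.0720926592429], [0.0, 325.19226210127806, 209.78265738507847], [0.0, 0.0, 1.0]] [[0.3946, 0.8769, 0.2744, 0.3242], [-0.9189, 0.3771, 0.1162, -0.5403], [-0.0016, -0.298, 0.9546, 0.3835], [0.0, 0.0, 0.0, 1.0]] dict_keys(['pixels', 'K', 'world_from_camera'])
{'time': 0.15, 'qpos': array([-1.26962011e+00,  4.91366988e-01,  1.55930196e+00, -2.38595950e-06,
        1.09170507e+00, -1.05578558e-01]), 'dq': array([-0.00223825, -0.00236616, -0.00278408,  0.00132865, -0.00038008,
       -0.00020615]), 'tau': array([ 1.75852088e-03, -6.12897062e+01, -2.58280098e+01,  6.92344713e-02,
        4.73310356e-02, -7.79858533e-05]), 'tool_pos': array([ 0.24725549, -0.57384202,  0.23923218]), 'ee_rot': array([ 9.79389821e-01,  2.01978778e-01, -3.92008569e-05, -3.88712792e-04]), 'contact_force': array([-0.79968034,  0.65394223, -0.1967392 ]), 'wrist_torque': array([ 0.00289626, -0.04228604, -0.01395941]), 'gripper_width': 0.09493502613976618}
```

View pics/scene0.png

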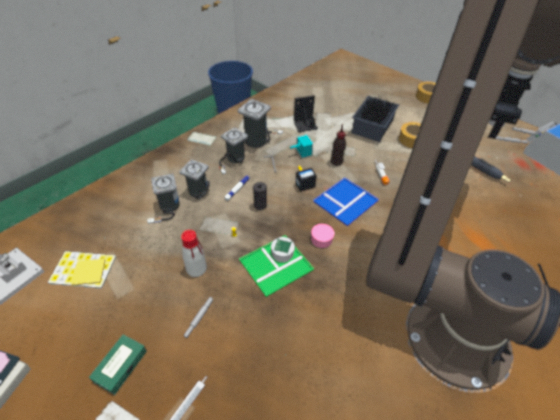

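View pics/side0.png

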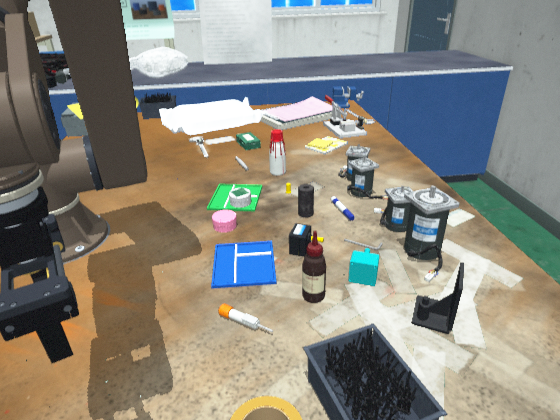

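View pics/wrist0.png

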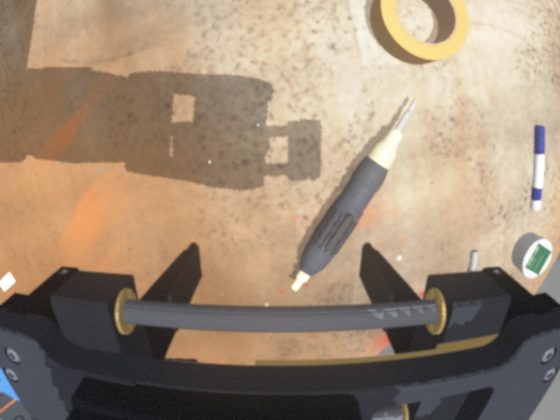

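```bash
cat > h.py <<'E'
import numpy as np,cv2
from bench import robot, readout, capture
def ray(c,u,v,fish=False):
    K=c["K"];T=c["world_from_camera"]
    x=(u-K[0,2])/K[0,0];y=(v-K[1,2])/K[1,1]
    if fish:
        r=np.hypot(x,y); s=np.sinc(r/np.pi); d=np.array([x*s,y*s,np.cos(r)])
    else: d=np.array([x,y,1.])
    d=np.array([d[0],-d[1],-d[2]])
    return T[:3,3],T[:3,:3]@d
def at(c,u,v,z,fish=False):
    o,d=ray(c,u,v,fish); return o+d*(z-o[2])/d[2]
def proj(c,p,fish=False):
    T=c["world_from_camera"];q=T[:3,:3].T@(np.asarray(p,float)-T[:3,3]);q=np.array([q[0],-q[1],-q[2]])
    K=c["K"];rr=np.hypot(q[0],q[1])
    if fish: k=np.arctan2(rr,q[2])/max(rr,1e-9); x,y=q[0]*k,q[1]*k
    else: x,y=q[:2]/q[2]
    return np.array([K[0,0]*x+K[0,2],K[1,1]*y+K[1,2]])
def snap(cam,name):
    c=capture(cam); np.savez(f"pics/{name}.npz",**c); cv2.imwrite(f"pics/{name}.png",c["pixels"][:,:,::-1]); return c
def load(name): return dict(np.load(f"pics/{name}.npz"))
def crop(name,u0,v0,u1,v1,k,out):
    im=cv2.imread(f"pics/{name}.png")[v0:v1,u0:u1]; cv2.imwrite(f"pics/{out}.png",cv2.resize(im,None,fx=k,fy=k,interpolation=cv2.INTER_CUBIC))
def quat(yaw):  # tool down, jaw (tool y) axis at angle 'yaw' from world x: 
    # tool z=-Z, tool y = (cos,sin,0), x = y cross z
    from scipy.spatial.transform import Rotation as R
    y=np.array([np.cos(yaw),np.sin(yaw),0]);z=np.array([0,0,-1.]);x=np.cross(y,z)
    return R.from_matrix(np.c_[x,y,z]).as_quat()
E
python3 - <<'E'
from h import *
c=snap("scene","sc"); s=snap("side","sd")
for n,u,v,z in [("blue",346,200,.009),("green",276,266,.009),("gear",306,180,.03),("cap",234,231,.016),("bush",260,196,.044),("deb",382,173,.012),("rod",198,317,.007),("tin",283,249,.036),("redb",192,255,.07),("noz",338,148,.08),("rod2",270,160,.007)]:
    print(n,at(c,u,v,z).round(3))
for n,u,v,z in [("blue",244,264,.009),("green",236,197,.009),("gear",300,240,.03),("cap",289,188,.016),("bush",306,200,.044),("deb",243,319,.012),("rod",242,162,.007),("tin",240,197,.036),("rod2",362,243,.007)]:
    print(n,at(s,u,v,z).round(3))
crop("sc",140,120,420,330,2.8,"c1"); crop("sd",190,140,400,340,3,"c2")
E
```

```text
blue [ 0.487 -0.189  0.009]
green [0.474 0.161 0.009]
gear [ 0.631 -0.153  0.03 ]
cap [0.651 0.16  0.016]
bush [0.68  0.018 0.044]
deb [ 0.473 -0.381  0.012]
rod [0.512 0.414 0.007]
tin [0.487 0.118 0.036]
redb [0.636 0.324 0.07 ]
noz [ 0.624 -0.311  0.08 ]
rod2 [ 0.809 -0.163  0.007]
blue [ 0.489 -0.202  0.009]
green [0.481 0.143 0.009]
gear [ 0.633 -0.154  0.03 ]
cap [0.652 0.162 0.016]
bush [0.681 0.023 0.044]
deb [ 0.478 -0.385  0.012]
rod [0.513 0.423 0.007]
tin [0.494 0.09  0.036]
rod2 [ 0.793 -0.16   0.007]
```

View pics/c1.png

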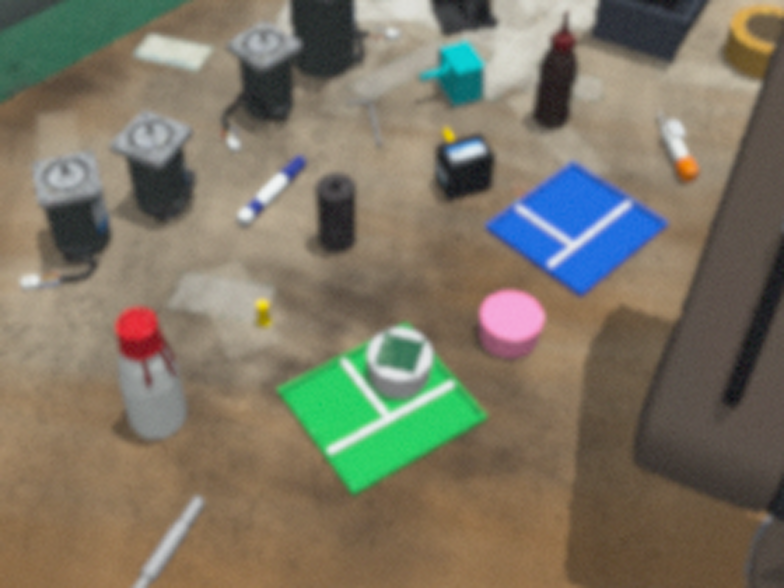

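View pics/c2.png

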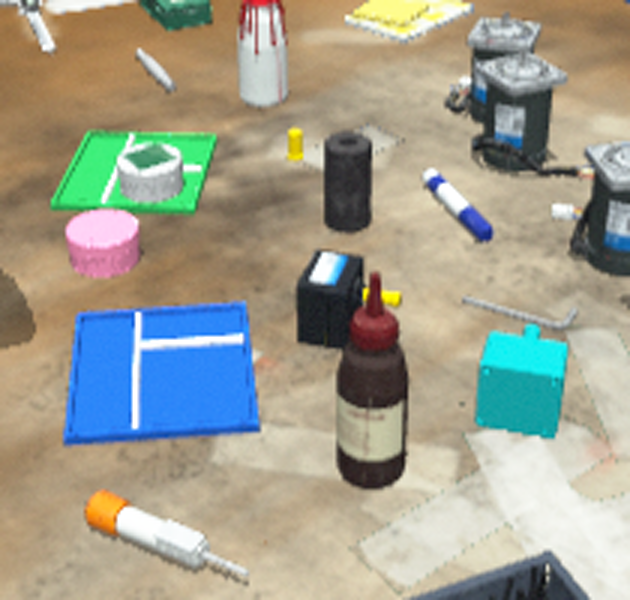

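Run:
```python
from h import *
q=quat(-np.pi/2)
robot.goto([0.47,-0.24,0.33],q); snap("wrist","w1")
robot.goto([0.47,0.22,0.33],q); snap("wrist","w2")
print(readout.get_obs()["time"],readout.get_obs()["qpos"].round(2))
for n in ("w1","w2"): crop(n,0,0,560,420,1.42,n+"b")
```

```text
3.5583 [ 0.31  0.25  1.69 -0.    1.2   1.88]
```

View pics/w1b.png

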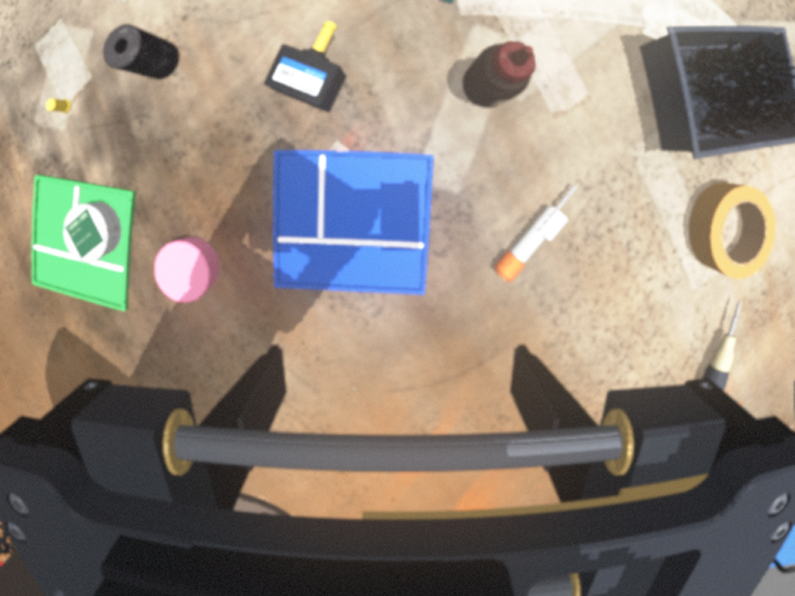

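View pics/w2b.png

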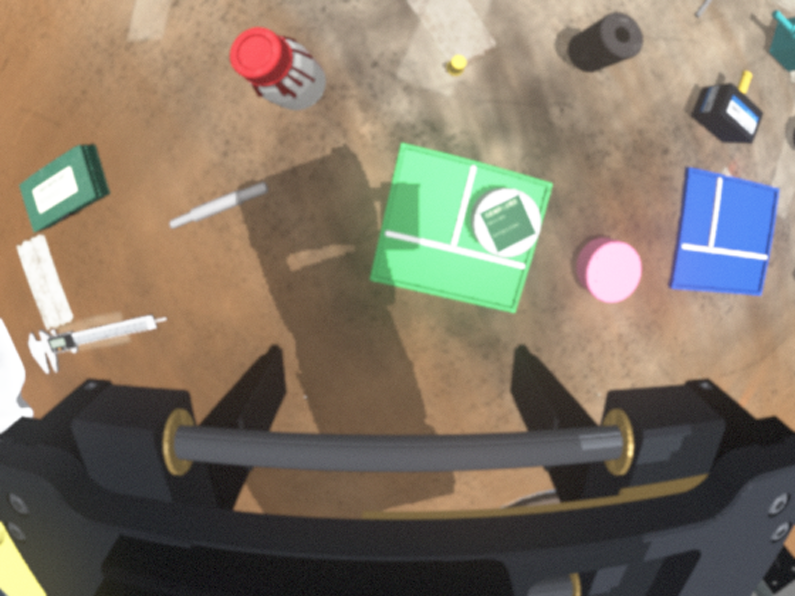

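Run:
```python
from h import *
w1=load("w1");w2=load("w2")
def f(c,p,z): return np.array([at(c,u/1.42,v/1.42,z,True)[:2] for u,v in p])
for n,c,p in [("blue",w1,[(274,150),(433,154),(425,295),(274,289)]),("blue2",w2,[(689,167),(778,188),(761,294),(671,287)]),("green",w2,[(402,144),(552,183),(516,311),(371,279)]),("green1",w1,[(37,176),(135,190),(127,310),(32,285)])]:
    P=f(c,p,.009) # (+x,+y),(+x,-y),(-x,-y),(-x,+y)
    M=np.array([[.073,.081],[.073,-.081],[-.073,-.081],[-.073,.081]])
    cen=P.mean(0);A=(P-cen);H=M.T@A;th=np.arctan2(H[0,1]-H[1,0],H[0,0]+H[1,1])
    R=np.array([[np.cos(th),-np.sin(th)],[np.sin(th),np.cos(th)]])
    print(n,cen.round(4),"yaw",np.degrees(th).round(2),"res mm",((P-cen-M@R.T)*1000).round(1).tolist())
for n,nm in (("w1","a"),("w2","b")):pass
crop("w1",330,120,420,205,8,"k_deb"); crop("w1",175,5,260,85,8,"k_gear"); crop("w2",110,120,195,170,8,"k_shaft"); crop("w2",300,5,460,60,5,"k_bc")
crop("w1",20,5,140,90,6,"k_bc1"); crop("w2",480,40,545,110,8,"k_gear2")
```

```text
blue [ 0.4883 -0.1917] yaw -2.69 res mm [[0.4, -0.9], [0.5, 0.6], [-0.2, 0.2], [-0.7, 0.1]]
blue2 [ 0.4891 -0.1897] yaw -2.8 res mm [[-1.1, -1.2], [-1.4, 1.8], [1.0, -0.5], [1.5, -0.2]]
green [0.4811 0.1533] yaw -12.86 res mm [[-2.0, -0.9], [-1.1, 1.6], [1.6, 0.3], [1.5, -0.9]]
green1 [0.4809 0.1496] yaw -12.89 res mm [[-1.8, -2.2], [1.0, -0.9], [1.7, -0.3], [-0.9, 3.4]]
```

View pics/k_deb.png

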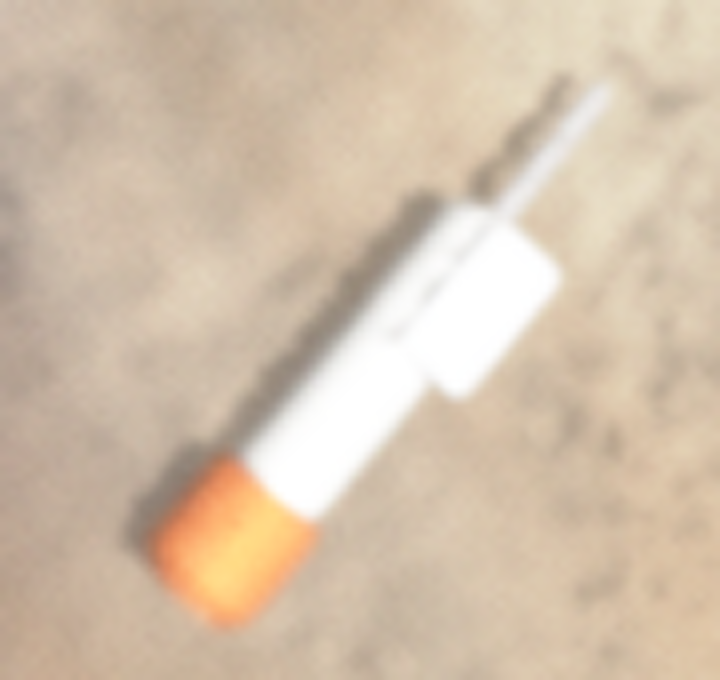

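View pics/k_gear.png

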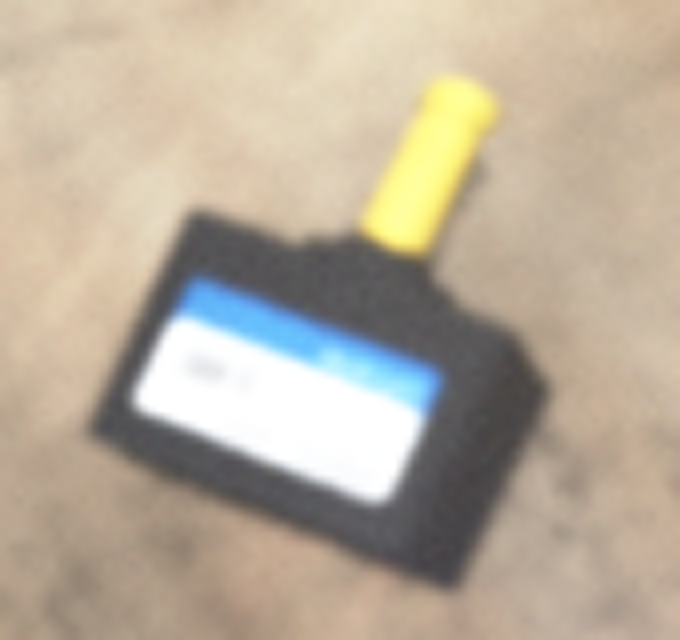

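View pics/k_shaft.png

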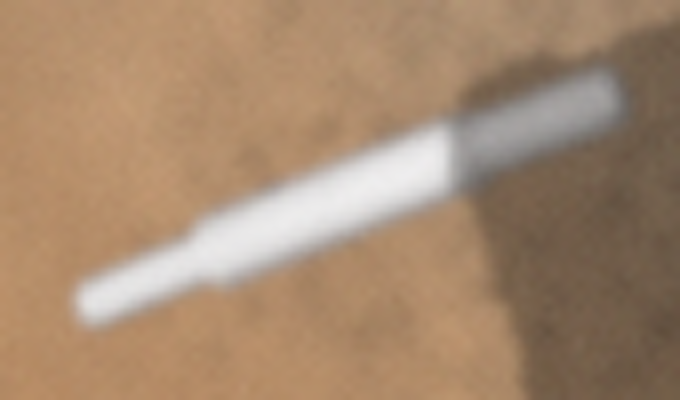

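View pics/k_bc.png

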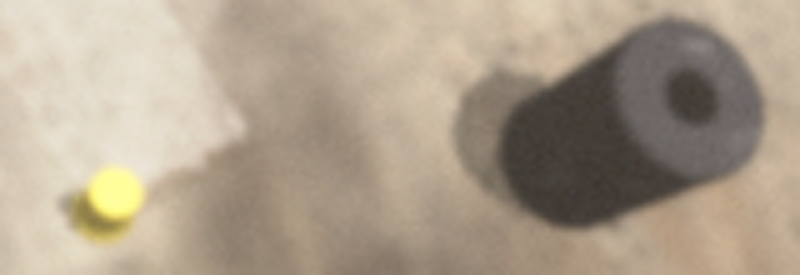

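View pics/k_gear2.png

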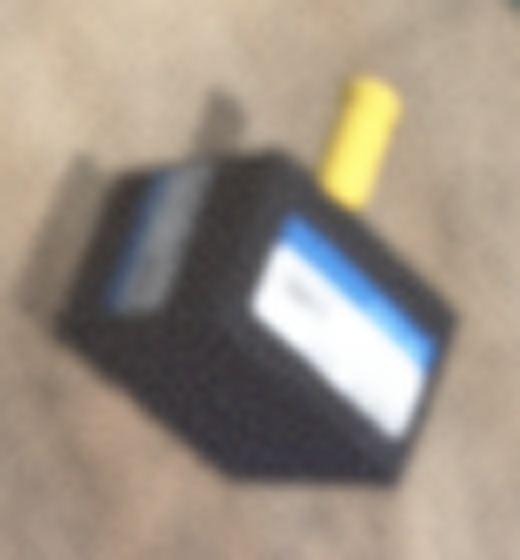

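View pics/k_bc1.png

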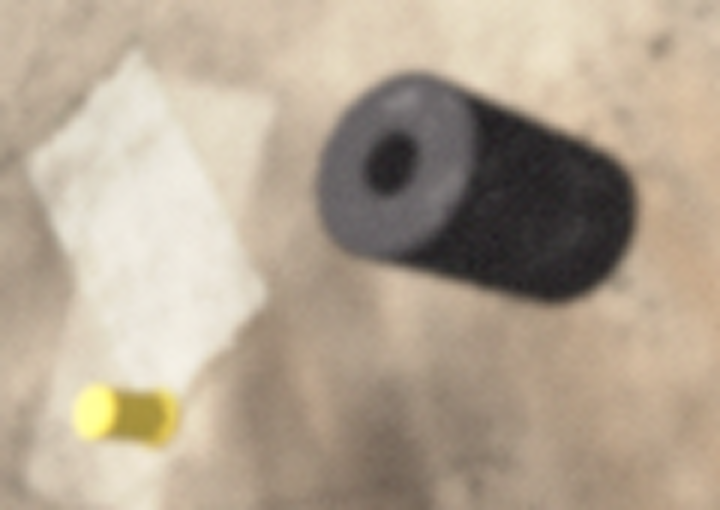

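Run:
```python
from h import *
w1=load("w1");w2=load("w2");sc=load("sc");sd=load("sd")
def g(c,o,k,u,v,z): return at(c,o[0]+(u+.5)/k-.5,o[1]+(v+.5)/k-.5,z,True)[:2]
def ang(a,b): d=b-a; return np.degrees(np.arctan2(d[1],d[0])).round(1),(np.hypot(*d)*1000).round(1)
D=(330,120)
e=g(w1,D,8,192,588,.012);t=g(w1,D,8,605,85,.012);col=g(w1,D,8,495,235,.012)
print("deb end",e,"tip",t,ang(e,t),"col",ang(e,col),"grip",g(w1,D,8,343,412,.015))
G=(175,5);P=[g(w1,G,8,*p,.06) for p in [(190,210),(95,430),(416,551),(515,333)]]
print("gear w1",np.mean(P,0),ang(P[1],P[0]),ang(P[2],P[3]),ang(P[0],P[3]),ang(P[1],P[2]))
y0=g(w1,G,8,398,235,.04);y1=g(w1,G,8,465,95,.04);print("shaft",ang(y0,y1))
G=(480,40);P=[g(w2,G,8,*p,.06) for p in [(275,155),(225,315),(395,485),(455,320)]]
print("gear w2",np.mean(P,0),ang(P[1],P[0]),ang(P[2],P[3]),ang(P[0],P[3]),ang(P[1],P[2]))
S=(110,120);a=g(w2,S,8,80,307,.0075);b=g(w2,S,8,618,90,.0075);print("rod",(a+b)/2,ang(b,a))
print("bush",g(w2,(300,5),5,689,98,.088),g(w1,(20,5),6,397,167,.088))
print("cap",g(w2,(300,5),5,115,192,.032),g(w1,(20,5),6,95,412,.032))
print("tin w2",g(w2,(0,0),1.42,507,222,.036))
```

```text
deb end [ 0.43510974 -0.34981495] tip [ 0.53225736 -0.42545416] (np.float64(-37.9), np.float64(123.1)) col (np.float64(-39.0), np.float64(87.5)) grip [ 0.46956299 -0.37613169]
gear w1 [ 0.63322075 -0.15485109] (np.float64(-23.4), np.float64(39.3)) (np.float64(-24.2), np.float64(38.5)) (np.float64(-114.9), np.float64(58.1)) (np.float64(-114.2), np.float64(57.5))
shaft (np.float64(-24.1), np.float64(27.0))
gear w2 [ 0.63235845 -0.15040104] (np.float64(-21.6), np.float64(36.4)) (np.float64(-24.8), np.float64(39.9)) (np.float64(-114.6), np.float64(56.2)) (np.float64(-118.3), np.float64(54.2))
rod [0.51185142 0.41359509] (np.float64(107.1), np.float64(120.9))
bush [0.67889121 0.02021533] [0.67865106 0.01600111]
cap [0.64964477 0.16229974] [0.65002939 0.15974973]
tin w2 [0.49445799 0.11355394]
```

```bash
cat >> h.py <<'E'
ZT=0.22
rad=np.radians
def tray(n,x,y):
    c,th=dict(blue=([.4885,-.1910],rad(-2.7)),green=([.481,.1525],rad(-12.9)))[n]
    return np.array([c[0]+np.cos(th)*x-np.sin(th)*y,c[1]+np.sin(th)*x+np.cos(th)*y])
def st(m=""):
    o=readout.get_obs(); print(m,"t%.2f w%.4f F%s pos%s q6 %.2f"%(o["time"],o["gripper_width"],o["contact_force"].round(1),o["tool_pos"].round(4),o["qpos"][5]))
def pick(xy,yaw,tip,op,zt=ZT):
    q=quat(rad(yaw)); z=tip+.025
    robot.goto([*xy,zt],q); robot.set_gripper(op)
    robot.move_l([*xy,z+.03],v=.25); robot.move_l([*xy,z],v=.08,f_stop=15); st("down")
    robot.set_gripper(0.0); st("grip")
    robot.move_l([*xy,zt],v=.2); st("lift")
def place(xy,yaw,tip,op,zt=ZT):
    q=quat(rad(yaw)); z=tip+.025
    robot.goto([*xy,zt],q); robot.move_l([*xy,z+.03],v=.2)
    print("stop",robot.move_l([*xy,z],v=.05,f_stop=12)); st("placed")
    robot.set_gripper(op); st("open"); robot.move_l([*xy,z+.05],v=.15); robot.move_l([*xy,zt],v=.25)
E
python3 - <<'E'
from h import *
print(readout.get_obs()["time"])
pick([.633,-.153],65.8,.015,.09)
snap("scene","s1")
crop("s1",250,100,450,250,4,"s1c")
E
```

```text
3.5583
down t8.04 w0.0898 F[ 0.5 -0.7  0.4] pos[ 0.6329 -0.153   0.0396] q6 -1.49
grip t8.64 w0.0598 F[-0.4  0.4  1.5] pos[ 0.6331 -0.153   0.0402] q6 -1.49
lift t9.69 w0.0603 F[-0.6  0.5 -3.5] pos[ 0.6325 -0.1528  0.2187] q6 -1.49
```

View pics/s1c.png

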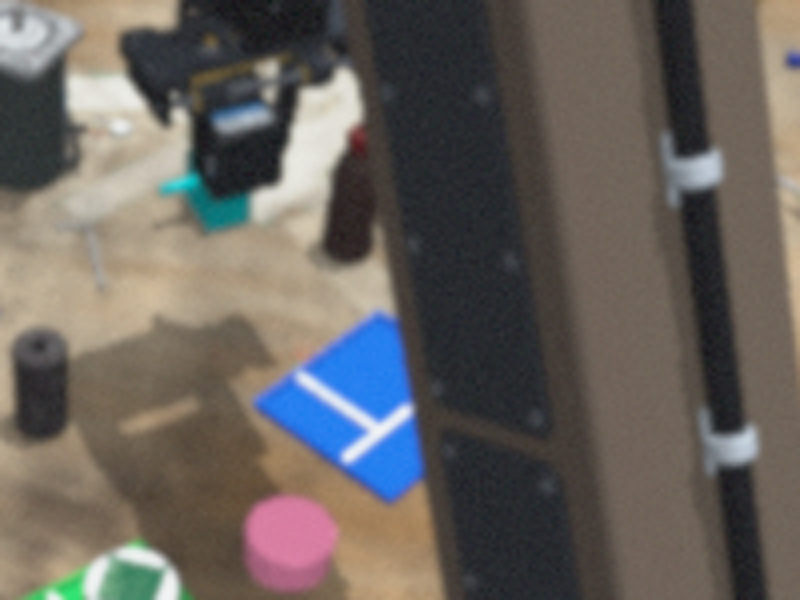

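The gearhead hangs level in the jaws (crop 235,145), width 60 mm as expected. I'll place it now.

Run:
```python
from h import *
place(tray("blue",25,-5),-2.7,.0195,.08)
snap("wrist","w3"); crop("w3",0,0,560,420,1.42,"w3b")
```

```text
Traceback (most recent call last):
  File "h.py", line 44, in place
    robot.goto([*xy,zt],q); robot.move_l([*xy,z+.03],v=.2)
    ~~~~~~~~~~^^^^^^^^^^^^
bench.PlanningError: the arm cannot take that pose within its joint ranges
```

Run:
```python
from h import *
xy=tray("blue",25,-5);print(xy,readout.get_obs()["qpos"].round(2))
for yaw in (-2.7,10,30,65.8,177.3,-92.7,87.3):
  print(yaw,[ (z,None if (r:=robot.inverse_kinematics([*xy,z],quat(rad(yaw)))) is None else r.round(2).tolist()) for z in (.05,.22)])
```

```text
[25.22521462 -6.36311064] [-0.34  0.55  1.51 -0.    1.08 -1.49]
-2.7 [(0.05, None), (0.22, None)]
10 [(0.05, None), (0.22, None)]
30 [(0.05, None), (0.22, None)]
65.8 [(0.05, None), (0.22, None)]
177.3 [(0.05, None), (0.22, None)]
-92.7 [(0.05, None), (0.22, None)]
87.3 [(0.05, None), (0.22, None)]
```

Units slip: I passed the tray coordinates in mm. Fixing the helper and going on.

```bash
sed -i 's|^def tray(n,x,y):|def tray(n,x,y):\n    x,y=x/1000,y/1000|' h.py
python3 - <<'E'
from h import *
print(tray("blue",25,-5))
place(tray("blue",25,-5),-2.7,.0195,.08)
snap("wrist","w3"); crop("w3",0,0,560,420,1.42,"w3b")
E
```

```text
[ 0.51323671 -0.19717211]
stop True
placed t12.22 w0.0600 F[-0.   0.1  5.7] pos[ 0.5129 -0.197   0.0441] q6 -0.44
open t12.81 w0.0798 F[-1.  -0.9  0.3] pos[ 0.5124 -0.1968  0.0436] q6 -0.44
```

View pics/w3b.png

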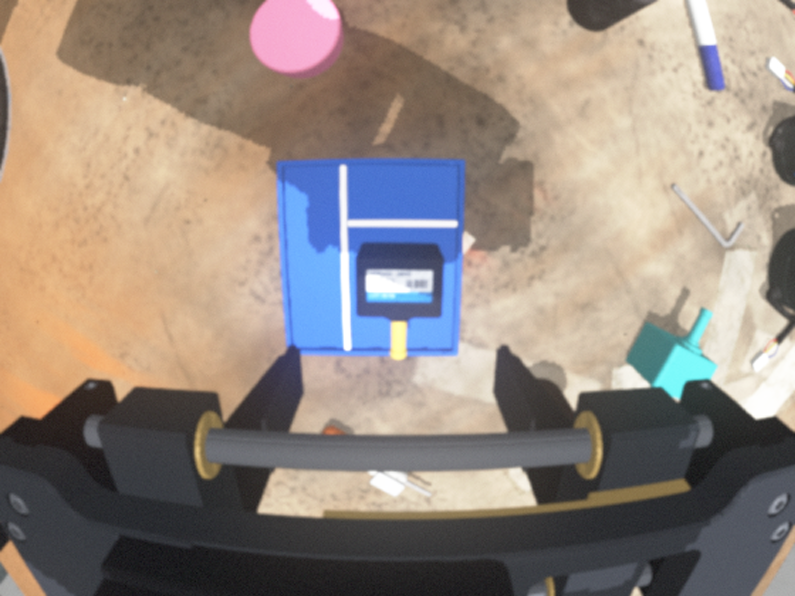

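Gearhead sits in the large bay (w3b 400,285) with the shaft towards −y. I'll refine the tray pose from this closer view, then handle the steel shaft.

Run:
```python
from h import *
c=load("w3")
f=lambda u,v,z: at(c,u/1.42,v/1.42,z,True)[:2]
# order (+x,+y),(+x,-y),(-x,-y),(-x,+y); in this view up=+y, right=+x
P=np.array([f(465,160,.009),f(459,355,.009),f(288,356,.009),f(277,160,.009)])
M=np.array([[.073,.081],[.073,-.081],[-.073,-.081],[-.073,.081]])
cen=P.mean(0);H=M.T@(P-cen);th=np.arctan2(H[0,1]-H[1,0],H[0,0]+H[1,1]);R=np.array([[np.cos(th),-np.sin(th)],[np.sin(th),np.cos(th)]])
print(cen,np.degrees(th),((P-cen-M@R.T)*1000).round(1).tolist())
inv=lambda p:((p-np.array([.4885,-.191]))@np.array([[np.cos(rad(-2.7)),-np.sin(rad(-2.7))],[np.sin(rad(-2.7)),np.cos(rad(-2.7))]])*1000).round(1)
print("tip",inv(f(399,358,.044)),"label",inv(f(399,284,.064)),"back edge?",inv(f(400,243,.064)))
pick([.512,.414],17,.0045,.05)
snap("side","s2"); crop("s2",100,60,380,270,2.8,"s2c")
```

```text
[ 0.48976222 -0.19120352] -2.7684568522157376 [[-0.8, -0.9], [-0.1, 1.1], [0.0, -0.9], [0.9, 0.7]]
tip [ 23.5 -66.7] label [23.6 -3.1] back edge? [24.3 24.9]
down t18.23 w0.0502 F[-0.5  0.4 -0.6] pos[0.5119 0.4139 0.0291] q6 0.28
grip t18.88 w0.0148 F[-0.1 -0.6  1.7] pos[0.512  0.414  0.0296] q6 0.28
lift t19.98 w0.0148 F[ 0.2 -0.3 -1.5] pos[0.5116 0.4137 0.2188] q6 0.28
```

View pics/s2c.png

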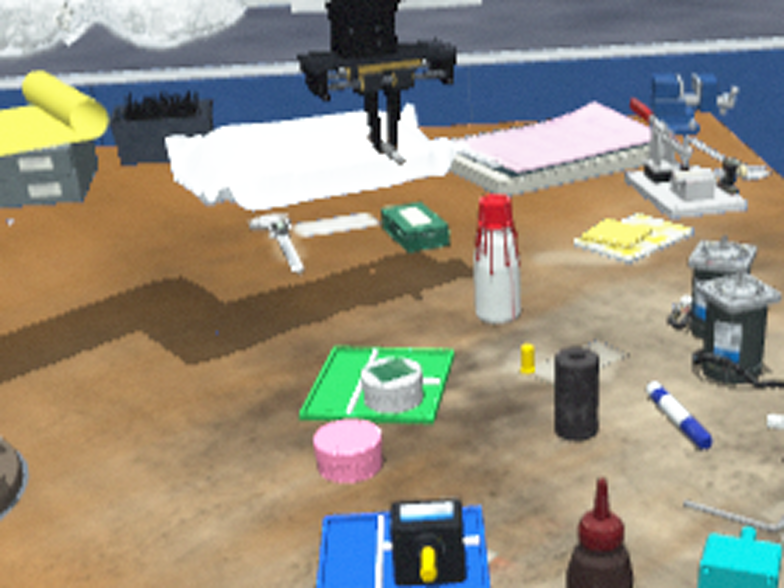

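Rod held level at its middle (w 14.8 mm). Next: place it, then pick the cap.

Run:
```python
from h import *
place(tray("blue",-45,0),-2.7,.0088,.027)
pick([.650,.161],-2.7,.009,.06)
snap("wrist","w4"); snap("scene","s3"); crop("s3",140,120,420,330,2.8,"s3c")
```

```text
stop True
placed t23.75 w0.0147 F[-0.6  0.3  4.6] pos[ 0.4433 -0.1888  0.0334] q6 -0.49
open t24.24 w0.0271 F[-0.1 -1.1  0.2] pos[ 0.4431 -0.1886  0.0334] q6 -0.49
down t28.98 w0.0600 F[ 0.5 -0.6  1. ] pos[0.6499 0.161  0.0336] q6 0.19
grip t29.77 w0.0154 F[0.3 0.1 1.2] pos[0.65   0.161  0.0341] q6 0.19
lift t30.85 w0.0161 F[-0.3  0.5 -0.7] pos[0.6496 0.1609 0.2188] q6 0.19
```

View pics/s3c.png

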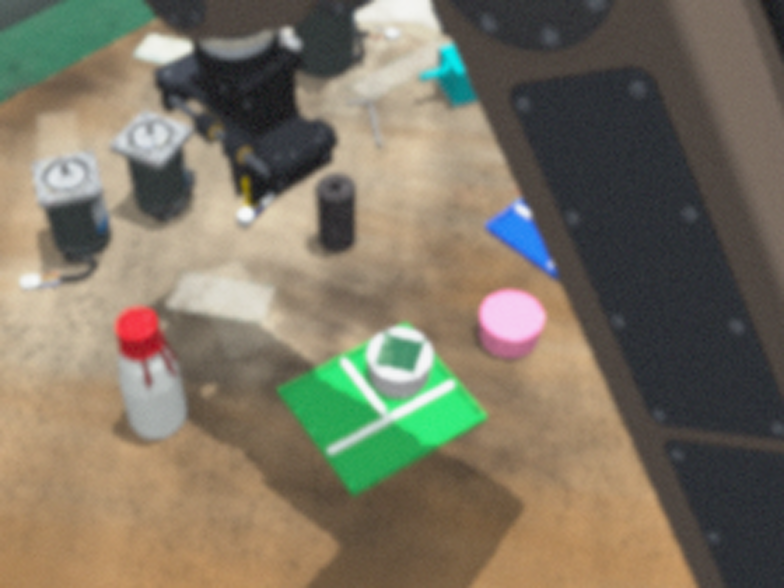

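View pics/w4.png

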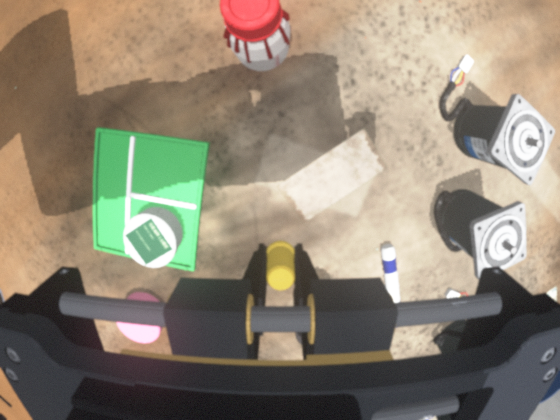

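Run:
```python
from h import *
place(tray("blue",25,54.5),-2.7,.0132,.045)
snap("wrist","w5"); crop("w5",150,60,460,290,2.5,"w5c")
```

```text
stop True
placed t33.72 w0.0156 F[-1.   0.5  7.7] pos[ 0.5157 -0.1377  0.0379] q6 -0.34
open t34.43 w0.0449 F[0.1 0.1 1. ] pos[ 0.5156 -0.1376  0.0377] q6 -0.34
```

View pics/w5c.png

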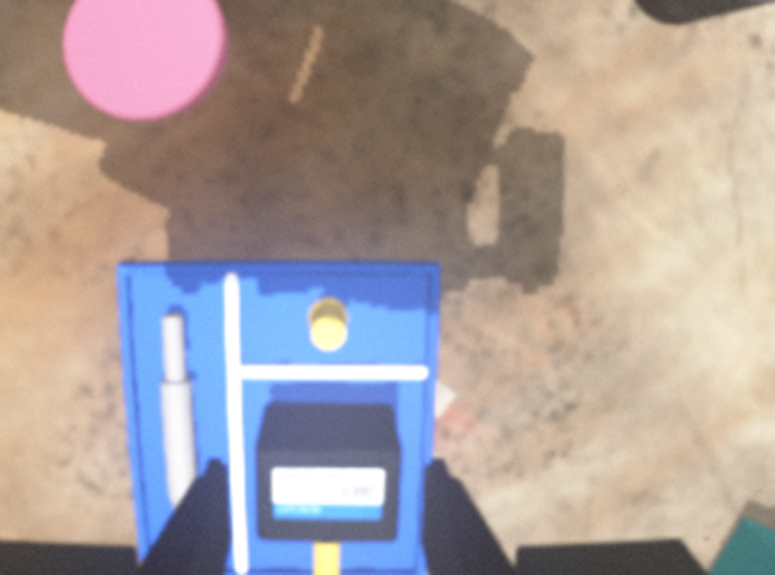

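Shaft in the long bay (175,410), cap upright in the small bay (328,325), gearhead clear of the ribs (328,480). Next, the bush; I re-measure the green tray from w4 first.

Run:
```python
from h import *
c=load("w4")
f=lambda u,v,z: at(c,u,v,z,True)[:2]
# w4: up=+y,right=+x
P=np.array([f(208,143,.009),f(192.5,271,.009),f(92.5,249,.009),f(97,129,.009)])
M=np.array([[.073,.081],[.073,-.081],[-.073,-.081],[-.073,.081]])
cen=P.mean(0);H=M.T@(P-cen);th=np.arctan2(H[0,1]-H[1,0],H[0,0]+H[1,1]);R=np.array([[np.cos(th),-np.sin(th)],[np.sin(th),np.cos(th)]])
print(cen,np.degrees(th),((P-cen-M@R.T)*1000).round(1).tolist())
pick([.679,.018],-12.9,.031,.09)
place(tray("green",25,47),-12.9,.0352,.08)
snap("wrist","w6"); crop("w6",0,0,560,420,1.42,"w6b")
```

```text
[0.48124467 0.1538979 ] -13.54764020002652 [[-0.2, 0.7], [-0.7, 1.8], [-1.0, -0.5], [1.9, -2.1]]
down t38.66 w0.0900 F[-0.5  0.3 -0.9] pos[0.6789 0.018  0.0556] q6 0.15
grip t39.45 w0.0448 F[1.  0.5 0.5] pos[0.6791 0.018  0.0561] q6 0.15
lift t40.42 w0.0443 F[-0.5 -0.4 -2.2] pos[0.6784 0.018  0.2187] q6 0.15
stop True
placed t42.77 w0.0441 F[-1.  -0.7  4.8] pos[0.5155 0.1927 0.0599] q6 0.46
open t43.57 w0.0797 F[-0.3  0.4  0.5] pos[0.5152 0.1925 0.0596] q6 0.46
```

View pics/w6b.png

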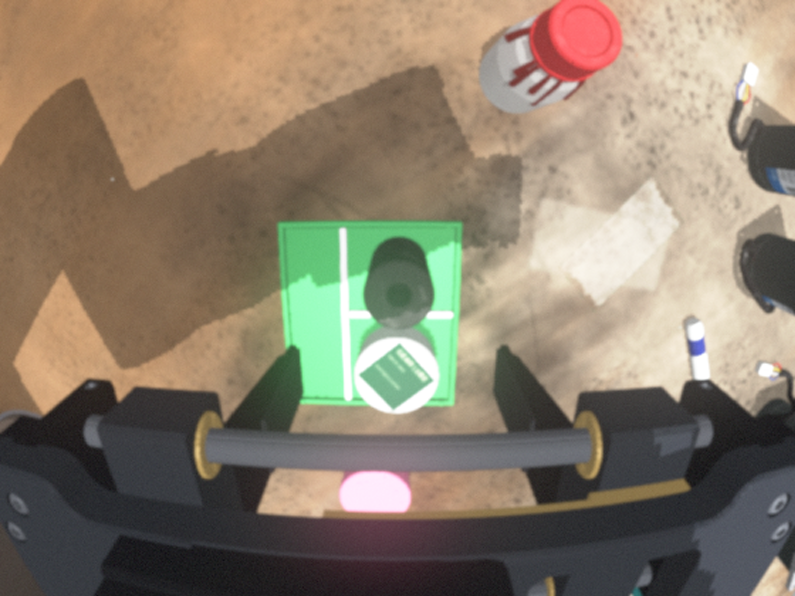

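Bush stands in its bay (w6b 398,270), tin in place (397,375). Next, the deburring tool.

Run:
```python
from h import *
xy=tray("green",-45.5,-22)
print([robot.inverse_kinematics([*xy,z],quat(rad(167.1))) for z in (.034,.22)])
pick([.469,-.376],51.5,.005,.06)
snap("wrist","w7"); snap("side","s4")
```

```text
[None, None]
down t48.65 w0.0599 F[-0.5  0.4  0.2] pos[ 0.4689 -0.3759  0.0296] q6 -1.68
grip t49.33 w0.0238 F[-0.1  0.8  1.2] pos[ 0.4691 -0.376   0.0301] q6 -1.68
lift t50.42 w0.0235 F[-0.2  0.4 -1.1] pos[ 0.4686 -0.3757  0.219 ] q6 -1.68
```

View pics/w7.png

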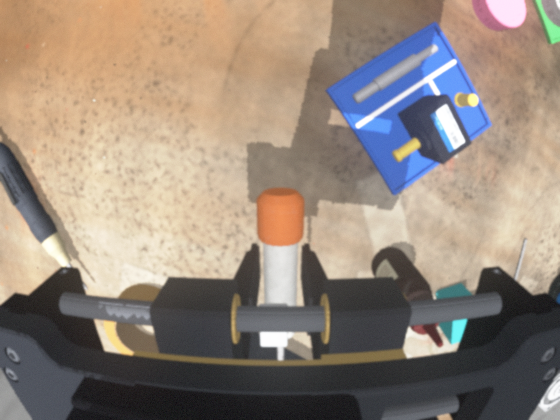

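View pics/s4.png

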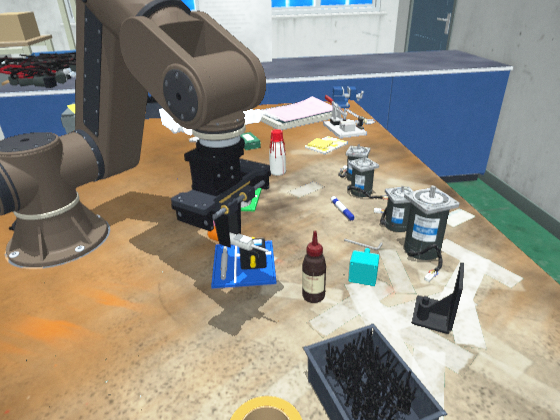

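The half-turn that keeps the gripper clear of the bush is out of range of joint 6, so I'll set the tool down where it was, regrip it turned by 180°, and then place it.

Run:
```python
from h import *
xy=tray("green",-45.5,-22)
for z in (.034,.1,.22): print(robot.inverse_kinematics([*xy,z],quat(rad(-12.9))).round(2), robot.inverse_kinematics([.469,-.376,z],quat(rad(-128.5))).round(2))
place([.469,-.376],51.5,.0045,.06,.15)
pick([.469,-.376],-128.5,.005,.06)
snap("wrist","w8")
```

```text
[ 0.17  0.61  2.15 -0.    0.38  0.4 ] [-0.79  0.72  1.78 -0.    0.64  1.46]
[ 0.17  0.48  2.11 -0.    0.56  0.4 ] [-0.79  0.62  1.75 -0.    0.77  1.46]
[ 0.17  0.28  1.98 -0.    0.88  0.4 ] [-0.79  0.48  1.64 -0.    1.02  1.46]
stop True
placed t52.10 w0.0238 F[0.3 0.3 4.1] pos[ 0.4688 -0.3758  0.0297] q6 -1.68
open t52.90 w0.0599 F[-0.2  0.1  0.1] pos[ 0.4686 -0.3756  0.0297] q6 -1.68
down t58.00 w0.0599 F[-0.  -0.8  0.3] pos[ 0.4689 -0.3759  0.0296] q6 1.46
grip t58.67 w0.0239 F[0.4 0.8 0.7] pos[ 0.469  -0.376   0.0301] q6 1.46
lift t59.77 w0.0242 F[ 0.5 -0.2 -2.1] pos[ 0.4686 -0.3757  0.2189] q6 1.46
```

View pics/w8.png

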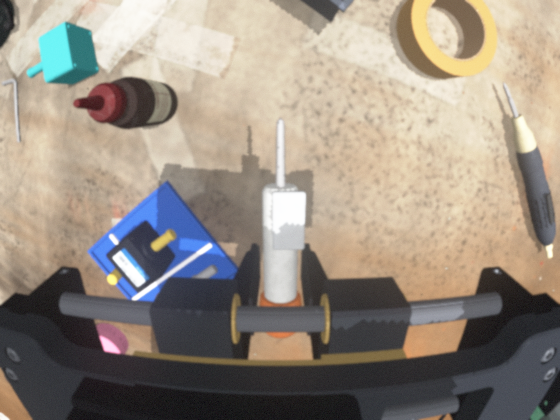

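Run:
```python
from h import *
place(tray("green",-45,-22),-12.9,.0085,.036)
snap("wrist","w9"); crop("w9",0,0,560,420,1.42,"w9b")
```

```text
stop True
placed t63.23 w0.0238 F[-0.1 -0.2  2.4] pos[0.4319 0.1411 0.0336] q6 0.40
open t63.72 w0.0357 F[ 0.8 -1.1 -0.7] pos[0.432  0.141  0.0339] q6 0.40
```

View pics/w9b.png

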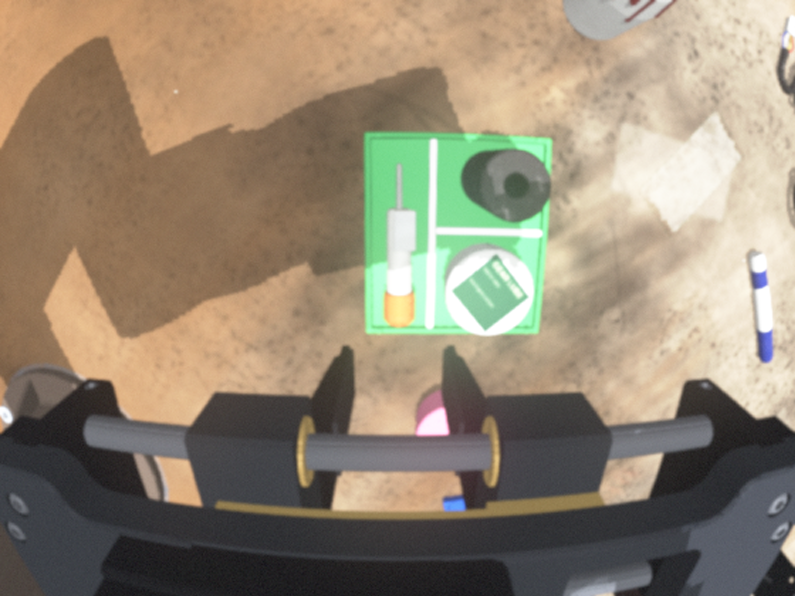

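Run:
```python
from h import *
c=load("w9")
def inv(p,n="green"):
    o=tray(n,0,0);X=tray(n,1000,0)-o;Y=tray(n,0,1000)-o;d=p-o;return (np.array([d@X,d@Y])*1000).round(1)
f=lambda u,v,z: inv(at(c,u/1.42,v/1.42,z,True)[:2])
print("corners",[f(*p,.009) for p in [(551,138),(539,333),(366,333),(365,132)]])
print("end bottom z.016",f(398,327,.016),"z.028",f(398,327,.028),"tip",f(400,165,.016),"mid",f(402,250,.028))
print("bush top",f(517,185,.092),"tin",f(491,291,.04))
robot.goto([.42,-.33,.3],quat(rad(-90))); snap("side","s5"); snap("scene","s6"); snap("wrist","w10")
crop("s5",190,140,400,300,3.7,"s5c"); crop("s6",140,120,420,330,2.8,"s6c")
```

```text
corners [array([72.2, 82.2]), array([ 72.8, -79.4]), array([-73.5, -78.6]), array([-71.7,  82.6])]
end bottom z.016 [-47.  -70.5] z.028 [-47.  -65.9] tip [-45.4  57.1] mid [-44.   -5.2]
bush top [24. 48.] tin [ 21.8 -33.2]
```

View pics/s5c.png

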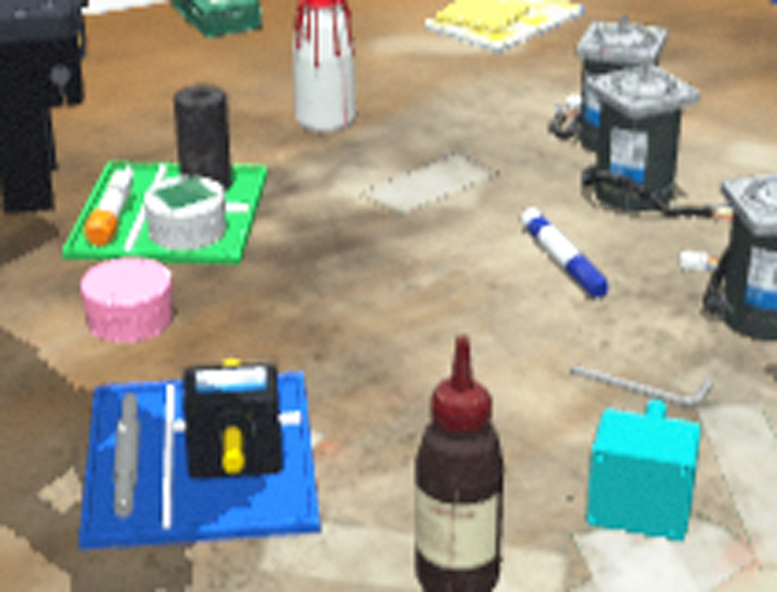

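View pics/s6c.png

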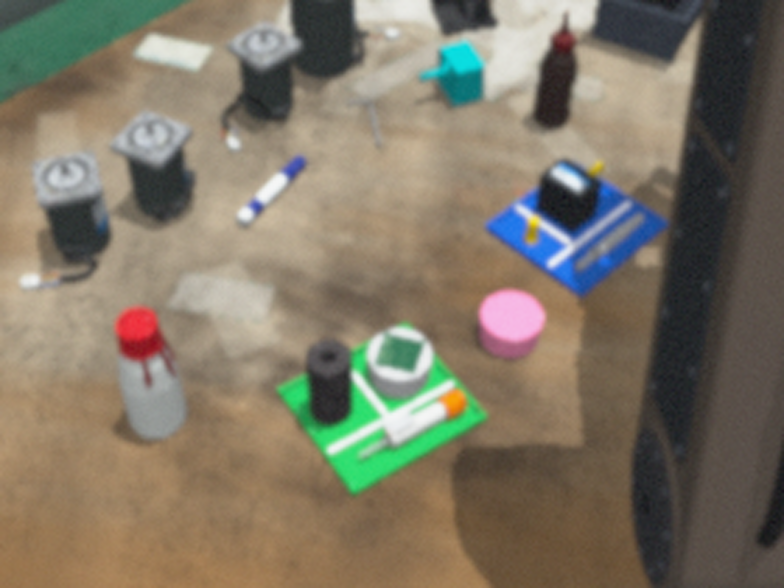

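View pics/w10.png

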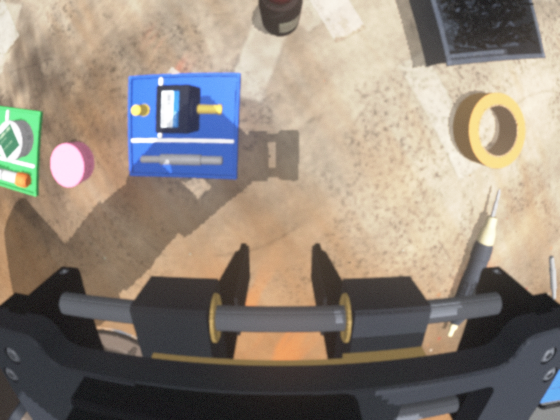

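All five parts are in their bays, and the bottles and tin haven't moved (s5c, s6c). Handing in.

Run:
```python
from h import *
st(); robot.sign_off()
```

```text
t66.84 w0.0362 F[1.  1.1 0.8] pos[ 0.4204 -0.3292  0.2999] q6 0.78
the job is handed in; nothing more can be done
```

Both kits are made up and the job was handed in at 66.8 s, with the gripper empty and clear of everything.

- **Blue tray:** the gearhead lies in the larger bay with its output shaft along the longer side, towards −y. The steel shaft is in the long narrow bay and the cap stands upright in the small bay.
- **Green tray:** the bush stands upright in the empty bay, set about 6 mm off centre. I did this to leave room for the gripper when placing the deburring tool, which is in the long narrow bay.

**Last checks:** each part touched down at the height expected for its bay floor, and no part appears to lie on a rib or rim in the last pictures. I measured the deburring tool's end about 6 mm inside the rim; the other clearances I judged by eye. The tin is still in its bay, and the bottles, pink tin and turquoise block look unmoved.

**Went wrong on the way:** one move was refused before anything moved, because I gave tray coordinates in mm instead of m. The deburring tool's first grip would have passed joint 6's range at the tray. I set the tool back where it was and regripped it turned by 180°.

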